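Open the irrigation valve with its T key

ROBOT

A 7-joint arm with a two-finger parallel gripper is mounted at the origin on the work surface. World frame = base frame: x ahead of the robot, y to its left, z up, the work surface at z = 0. Lengths are in mm, angles in rad, forces in N, time in s.
With the tool pointing down it reaches from about 350 to 900 mm from the base axis. Payload 8.1 kg.
Tool frame: the origin (TCP) lies midway between the tips of the shut fingers; the grasp point (between the pads) lies 19 mm behind it; z points along the fingers, y is the line along which they close (so a half turn about z gives the same grasp; the last joint's range is limited). The gripper opens to 92 mm and grips with 3 to 60 N. Pads are 19 mm wide; open, the fingers measure 130 mm over their backs; the gripper's body (75 mm by 190 mm) begins 47 mm behind the grasp point.
Start: joints at [1.141, 0.434, 0.025, 1.573, -0.012, 1.134, -0.075], TCP at [200.61, -591.943, 226.742] pointing down, gripper open.
Joint ranges: [-2.62, 2.62], [-0.44, 2.09], [-1.27, 1.32], [0.08, 2.57], [-1.32, 4.46], [0.12, 2], [-2.74, 2.74]. Speed limits (rad/s): [2.22, 2.22, 3.01, 3.01, 3.14, 3.14, 3.14].

INTERFACE

Orientations are given as a 3x3 rotation matrix whose columns are the frame's x, y, z axes.
In Python, from plant import manip gives the robot as it stands. Calls block until the motion is done:
- manip.move_pose(position, orientation): joint-space move of the TCP to a pose.
- manip.move_l(position, speed=150, frame=None): straight line of the TCP; frame=None keeps the orientation; speed is the mean speed in mm/s.
- manip.movej(angles): joint-space move.
- manip.open() and manip.clamp(strength=None): open the fingers fully, or close them until they stop; strength is the grip in N (None keeps the last).
- manip.wait(seconds).
- manip.ik(position, orientation): joint angles nearest the present ones, or None.
- manip.state(): the state.
- manip.grab_frame(name): name is "side" or "top" or "wrist"; returns a dict with "image" (400x640x3 uint8, red, green, blue), "fovy" (degrees; the focal length in pixels is half the picture's height over the tangent of half this angle, whatever the lens; pixels are square), "cx", "cy" (the principal point, pixels), "dist" ([k1, k2, p1, p2, k3] as OpenCV has them; the pictures are not rectified), "cam_to_world" (4x4, takes a point from camera to world coordinates). Camera axes: x right, y up, looking along -z (the intrinsics and any distortion apply to the point x, -y, -z); pixel columns grow to the right and rows downward; lengths in mm; the calibration is good to about 2 mm. A picture is of the moment at which its call begins. There is no depth.
A pose or a line that the arm cannot do raises manip.PlanningError and nothing moves.
- manip.job_done(): hands the job in; it is judged then, once.
Trained networks look in the newest picture that a camera, given by its name, has taken for a name from the list of things; names that differ only in an ending like _2 or _b are one class to them, and where a whole thing is asked for, a point or a joint stands for the part that bears it (a point fixed in the world has none). Each returns a list of dicts, best first, with "p" (0 to 1); they miss things now and then, are a little off and sometimes report something else, mostly with a low value. They report only what shows in the picture. A call takes as long as a camera call. They do not tell look-alikes from the thing itself.
- manip.recognise(camera, label): "box" ([centre column, centre row, width, height] in pixels, round what is visible of it).
- manip.masks_of(camera, label): "pixels" (400x640 bool, what is visible of it) and "box" ([centre column, centre row, width, height] in pixels, round what is visible of it).
The state is a dict: "time_s": time; "joint_pos": joint angles; "qvel": joint speeds; "joint_torque": joint torques, N m; "ee_pos": TCP position; "eef_rot": TCP orientation; "contact_force": force on the tool from outside, world axes, zero at the start; "wrist_torque": the same for the moment, N m; "width": finger opening in mm; "gripper_force": force on a finger pad.
Only numpy, scipy, OpenCV 4.12 (cv2) and the standard library are available. Lean on these libraries where they do the work, as an engineer would, in place of code of your own. Each camera call takes 0.05 s, during which the arm holds its last target. There are 200 camera calls.

TASK

Open the irrigation valve: take the T-shaped key out of its wooden stand, lower it into the round well of the grey valve and turn it under light pressure until its tongue drops fully home in the slot. Then turn the key anticlockwise (seen from above) as far as the stop, let go and leave the key standing in the valve. Leave everything else on the shelf where it stands.

Things in the scene. Friction and masses are not known exactly. Their poses are not given: they have to be found in the camera images.
- key_bar (a point): Centre of the handle bar of the loose T key (steel with black plastic bar, 142 mm tall, about 0.28 kg). Bar 100 mm long (x axis), 16 mm thick (y axis: grip across it), 22 mm high; z points up the key. A shaft 15 mm in diameter runs down 74 mm from the bar to a flange. At the start the key hangs upright in the stand, bar centre 151 mm above the shelf.
- key_flange (a point): Centre of the underside of the key's flange (60 mm in diameter, 6 mm thick), 91 mm below key_bar, same axes. Under it a round spigot, 38 mm in diameter and 20 mm long, then the tongue. The flange rests on the stand at the start and on the valve's cover when the key is fully home.
- key: The T key; its origin is the centre of the flat lower end of its tongue, 131 mm below key_bar, same axes. The tongue is 20 mm long, 36 mm wide along x, 12 mm thick along y; its last 5 mm are narrowed to 33 x 9 mm.
- stand: Wooden key stand, fixed, 90 x 90 x 60 mm high, with a round bore 42 mm in diameter and 50 mm deep that holds the key; lift the key 45 mm or more to clear it. Origin: centre of its underside.
- valve: Irrigation valve, fixed: grey housing 110 x 110 mm, flat cover 65 mm above the shelf, with a round well in the middle, 41 mm in diameter and 20 mm deep, whose floor is the brass spindle; two pipe ends along its x axis, 186 mm over all. Origin: centre of its underside.
- slot (a point): Centre of the slot's mouth in the spindle's flat face, the well's floor, 45 mm above the shelf; x along the slot, z up; turns with the spindle. Slot 39 x 15 mm, 22.5 mm deep; the key fits either way round. Misaligned, the tongue rests on the face, bar centre 176 mm up; within about 0.08 rad it drops 20 mm, flange on cover, bar centre 156 mm up. Pressing under 10 N does not drag the spindle round.
- spindle (a joint): Angle of the valve spindle in rad, growing anticlockwise seen from above; starts partly closed at 0 to 0.25, the stop (fully open, slot in line with the pipe ends) is at 1.3. Stiff: about 0.18 N m to turn, and it stays where it is left.
- screwdriver_grip (a point): Handle of a yellow-handled screwdriver, 200 mm long, lying between stand and valve. Leave alone.
- torch_mid (a point): Centre of an aluminium torch, 150 mm tall, 50 mm in diameter at the foot, standing upright on its lens. Leave alone.
- green_pot_rim (a point): Centre of the mouth of a green glazed plant pot, 100 mm in diameter, 90 mm high. Leave alone.
- clay_pot_rim (a point): Centre of the mouth of a terracotta pot, 90 mm in diameter, 80 mm high. Leave alone.
- jar_mid (a point): Centre of a lidded glass jar, 70 mm in diameter, 100 mm high. Leave alone.
Mind the look-alikes: they are no part of the job. What is shaped like the valve but green is not meant.

How it is judged:
By the outcome, as a careful person would: the job done as asked, in the order asked, and still so for the second after the job is handed in, with the robot touching nothing.
It also fails if it takes over 48 s, if anything falls off the work surface, if the arm or the gripper's body presses on something with over 40 N, if the wrist force passes 120 N, or if a joint passes its speed limit or range.

## Working session

There is one attempt and no reset: what is moved stays moved. The work goes in short steps, each a Python script; the robot and the scene stay as the last script left them, time stands still between calls to the robot, and variables do not carry over. Pictures are saved under pics/ and viewed, at most 10 in all, crops included, and the job is handed in when it is done.

```bash
mkdir -p pics; ls
cat > h.py <<'E'
import numpy as np, cv2
from plant import manip
def K(f):
    fl=200/np.tan(np.radians(f["fovy"])/2)
    return np.array([[fl,0,f["cx"]],[0,fl,f["cy"]],[0,0,1.]])
def ray(f,uv):
    p=cv2.undistortPoints(np.array(uv,float).reshape(-1,1,2),K(f),np.array(f["dist"],float)).reshape(-1,2)
    M=np.array(f["cam_to_world"]); d=np.c_[p[:,0],-p[:,1],-np.ones(len(p))]@M[:3,:3].T
    return M[:3,3],d
def at_z(f,uv,z):
    o,d=ray(f,uv); return o+d*((z-o[2])/d[:,2])[:,None]
def proj(f,P):
    M=np.linalg.inv(np.array(f["cam_to_world"])); P=np.atleast_2d(P)@M[:3,:3].T+M[:3,3]
    return cv2.projectPoints(P*[1,-1,-1],np.zeros(3),np.zeros(3),K(f),np.array(f["dist"],float))[0].reshape(-1,2)
def save(f,n,crop=None,s=1):
    im=f["image"]
    if crop: im=im[crop[1]:crop[3],crop[0]:crop[2]]
    cv2.imwrite("pics/"+n,cv2.cvtColor(cv2.resize(im,None,fx=s,fy=s,interpolation=cv2.INTER_CUBIC),cv2.COLOR_RGB2BGR))
def down(a):  # tool down, tool y axis (closing) at angle a in the world
    y=np.array([np.cos(a),np.sin(a),0]); z=np.array([0,0,-1.]); return np.c_[np.cross(y,z),y,z]
E
python3 - <<'E'
from h import *
fs={}
for c in("top","side"):
    f=manip.grab_frame(c); fs[c]=f; save(f,c+".png")
    print(c,f["fovy"],f["dist"],np.round(f["cam_to_world"],2).tolist())
    for l in("key_bar","key_flange","key","stand","valve","slot","torch_mid","screwdriver_grip","jar_mid","green_pot_rim","clay_pot_rim"):
        print(l,[(round(r["p"],2),np.round(r["box"]).tolist()) for r in manip.recognise(c,l)][:4])
print(manip.state())
E
```

```text
pics
top 43.60634323506211 [-0.08984791  0.          0.          0.          0.        ] [[-0.01, 1.0, -0.06, 436.33], [-1.0, -0.01, -0.0, -12.64], [-0.0, 0.06, 1.0, 1447.22], [0.0, 0.0, 0.0, 1.0]]
key_bar [(0.71, [233.0, 200.0, 24.0, 36.0])]
key_flange [(0.57, [233.0, 199.0, 24.0, 39.0]), (0.41, [460.0, 149.0, 35.0, 28.0])]
key [(0.84, [233.0, 198.0, 21.0, 34.0])]
stand [(0.9, [234.0, 203.0, 41.0, 42.0])]
valve [(0.92, [382.0, 190.0, 45.0, 66.0]), (0.72, [245.0, 119.0, 42.0, 64.0]), (0.6, [387.0, 276.0, 48.0, 63.0])]
slot [(0.58, [246.0, 116.0, 14.0, 11.0]), (0.45, [385.0, 191.0, 15.0, 9.0]), (0.44, [389.0, 276.0, 10.0, 14.0])]
torch_mid [(0.54, [327.0, 114.0, 15.0, 28.0])]
screwdriver_grip [(0.71, [310.0, 194.0, 16.0, 39.0])]
jar_mid [(0.67, [231.0, 197.0, 22.0, 41.0]), (0.61, [169.0, 151.0, 31.0, 24.0])]
green_pot_rim []
clay_pot_rim [(0.8, [458.0, 151.0, 34.0, 30.0])]
side 51.71492739119336 [0.02566383 0.         0.         0.         0.        ] [[-0.85, 0.42, -0.32, 163.1], [-0.53, -0.66, 0.54, 647.1], [0.02, 0.63, 0.78, 1046.13], [0.0, 0.0, 0.0, 1.0]]
key_bar [(0.73, [276.0, 2
[... 825 characters left out ...]
e-03,  1.26458682e-04, -3.33652576e-04, -1.33556578e-04,
       -7.99436688e-05,  5.77833586e-04,  4.82647673e-04]), 'joint_torque': array([-2.46413683e-04, -6.67679429e+01,  9.83764194e-01, -3.14809549e+01,
       -6.07219292e-02,  3.29134322e-02,  1.86584418e-05]), 'ee_pos': array([ 200.59579917, -591.94394196,  226.75839053]), 'eef_rot': array([[ 9.47088629e-01,  3.20972161e-01,  5.82296100e-06],
       [ 3.20972160e-01, -9.47088627e-01, -6.31311976e-05],
       [-1.47484968e-05,  6.16598478e-05, -9.99999998e-01]]), 'contact_force': array([0.29551548, 1.09962058, 0.18190242]), 'wrist_torque': array([ 0.00873537, -0.00735379, -0.04201643]), 'gripper_force': 0.0, 'width': 92.02231997155864}
```

View pics/top.png

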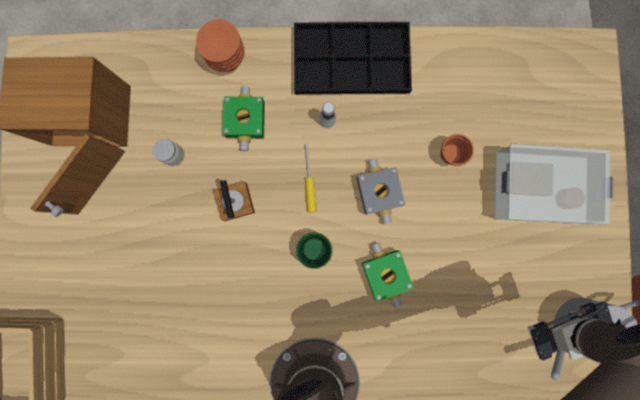

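View pics/side.png

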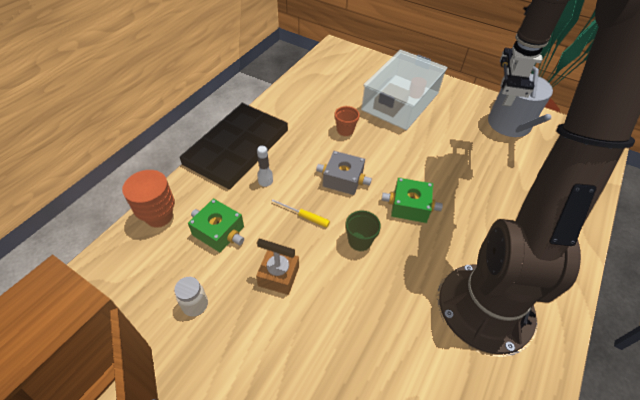

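Run:
```python
from h import *
im=cv2.imread("pics/top.png"); a=cv2.resize(im[90:320,200:440],None,fx=3.3,fy=2.6*3.3/2.6*0+2.6,interpolation=cv2.INTER_CUBIC)
a=cv2.resize(im[90:310,190:440],None,fx=2.7,fy=2.7,interpolation=cv2.INTER_CUBIC)
cv2.imwrite("pics/topc.png",a)
```

```text
(no output)
```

View pics/topc.png

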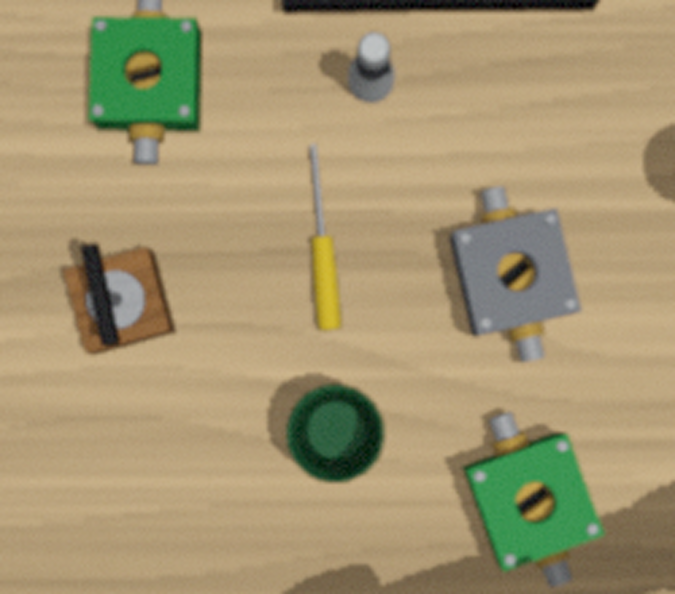

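The grey valve is at top px (381,191); its look-alikes are the green ones at (245,116) and (387,276). The key is the black bar at (227,200) in the stand at (234,202). The crop confirms the choice: the grey housing has a diagonal slot and the key is the only T bar.

Run:
```python
from h import *
f=manip.grab_frame("top"); c=lambda u,v:(190+u/2.7,90+v/2.7)
s=at_z(f,[c(465,238),c(550,218),c(572,304),c(486,323)],65); print("valve screws",s.round(1).tolist(),"c",s.mean(0).round(1))
p=at_z(f,[c(495,200),c(530,347)],40);d=p[0]-p[1];print("pipes",p.mean(0).round(1),np.linalg.norm(d),np.arctan2(d[1],d[0]))
sl=at_z(f,[c(500,283),c(533,259)],45);d=sl[1]-sl[0];print("slot",sl.mean(0).round(1),np.linalg.norm(d),np.arctan2(d[1],d[0]))
b=at_z(f,[c(90,246),c(110,345)],162);d=b[0]-b[1];print("bar",b.mean(0).round(1),np.linalg.norm(d),np.arctan2(d[1],d[0]))
for r in manip.masks_of("top","key_bar")[:2]: 
  m=r["pixels"]&(f["image"].sum(2)<150); ys,xs=np.nonzero(m); box=cv2.minAreaRect(np.c_[xs,ys].astype(np.float32)); 
  q=at_z(f,cv2.boxPoints(box),162); print(r["p"],box,q.round(1).tolist(),q.mean(0).round(1))
w=manip.grab_frame("wrist"); st=manip.state(); M=np.array(w["cam_to_world"])
R=st["eef_rot"]; print("wrist cam in tool",(R.T@(M[:3,3]-st["ee_pos"])).round(1),(R.T@M[:3,:3]).round(2).tolist(),w["fovy"])
print(st["time_s"])
bar=b.mean(0); a=np.arctan2(d[1],d[0])+np.pi/2
for k in(0,np.pi):
  for z in(240,330): print(z,k,a+k,manip.ik([bar[0],bar[1],z],down(a+k)))
v=s.mean(0)
for t in np.arange(-3.2,3.2,.4): q=manip.ik([v[0],v[1],200],down(t)); print(round(t,1),None if q is None else q.round(2))
```

```text
valve screws [[577.8, -139.2, 65.0], [597.6, -227.4, 65.0], [508.5, -248.2, 65.0], [490.0, -159.3, 65.0]] c [ 543.5 -193.5   65. ]
pipes [ 542.8 -190.6   40. ] 158.34155985025686 0.21483958479230905
slot [ 544.7 -194.3   45. ] 42.857849691571914 -0.955537880007946
bar [516.7 219.7 162. ] 97.10250316053094 0.2002385198696653
0.87 ((226.44589233398438, 198.89508056640625), (37.333412170410156, 6.871180057525635), 76.75948333740234) [[563.4, 241.1, 162.0], [567.2, 223.6, 162.0], [472.9, 201.4, 162.0], [469.0, 218.7, 162.0]] [518.1 221.2 162. ]
wrist cam in tool [  79.4    0.  -158.1] [[-0.0, 0.95, 0.3], [1.0, -0.0, 0.0], [0.0, 0.3, -0.95]] 70.54523226003248
1.35
240 0 1.7710348466645618 [ 0.27527134  0.58671904 -1.18248763  1.64996305  0.56206484  1.29239418
  0.76072714]
330 0 1.7710348466645618 [ 0.22526683  0.45442246 -1.06821654  1.50847434  0.39995246  1.4151058
  0.9090552 ]
240 3.141592653589793 4.912627500254355 [ 0.12282012  0.46178229 -0.88059553  1.66063392  0.37760465  1.19947132
 -2.21648765]
330 3.141592653589793 4.912627500254355 [ 0.20964858  0.44260175 -1.03654877  1.50955345  0.38285194  1.40770659
 -2.21731139]
-3.2 [-0.49  0.6   1.16  1.79 -0.6   1.16 -2.34]
-2.8 [ 0.17  0.38  0.11  1.74 -0.05  1.03 -2.5 ]
-2.4 [ 0.23  0.38  0.03  1.73 -0.01  1.03 -2.14]
-2.0 [ 0.28  0.38 -0.04  1.73  0.02  1.03 -1.77]
-1.6 [ 0.35  0.39 -0.14  1.72  0.06  1.04 -1.41]
-1.2 [ 0.39  0.39 -0.19  1.72  0.08  1.04 -1.03]
-0.8 [ 0.45  0.4  -0.28  1.71  0.12  1.05 -0.67]
-0.4 [ 0.51  0.41 -0.36  1.71  0.16  1.06 -0.3 ]
-0.0 [ 0.58  0.42 -0.45  1.7   0.21  1.07  0.06]
0.4 [ 0.64  0.44 -0.54  1.69  0.25  1.08  0.42]
0.8 [ 0.66  0.45 -0.58  1.69  0.27  1.08  0.8 ]
1.2 [ 0.69  0.46 -0.63  1.69  0.3   1.09  1.18]
1.6 [ 0.74  0.47 -0.7   1.69  0.34  1.1   1.54]
2.0 [ 0.95  0.6  -1.06  1.67  0.56  1.21  1.75]
2.4 [ 0.95  0.6  -1.06  1.67  0.56  1.21  2.15]
2.8 [-0.49  0.6   1.16  1.79 -0.6   1.16 -2.62]
```

```bash
cat > bar.py <<'E'
from h import *
def bar(z,name=None):
    f=manip.grab_frame("wrist"); 
    if name: save(f,name)
    for r in manip.masks_of("wrist","key_bar")[:2]:
        ys,xs=np.nonzero(r["pixels"]); q=at_z(f,np.c_[xs,ys],z)[:,:2].astype(np.float32)
        (c,s,t)=cv2.minAreaRect(q); b=cv2.boxPoints((c,s,t)); e=[b[1]-b[0],b[2]-b[1]]; e=max(e,key=np.linalg.norm)
        print("bar",round(r["p"],2),np.round(c,1),np.round(s,1),"ang",np.arctan2(e[1],e[0])%np.pi)
    return f
E
python3 - <<'E'
from h import *
from bar import bar
manip.movej([-0.5,.434,0,1.573,0,1.134,1.27])
manip.move_pose([517.4,220.5,250],down(1.78)); s=manip.state(); print(s["time_s"],s["joint_pos"].round(2),s["ee_pos"].round(1))
bar(162,"w1.png")
E
```

```text
4.95 [-0.49  0.31 -0.01  1.7   0.    1.13  1.28] [517.4 219.7 251. ]
bar 0.71 [518.4 221. ] [99.8 42.4] ang 0.20768243
```

View pics/w1.png

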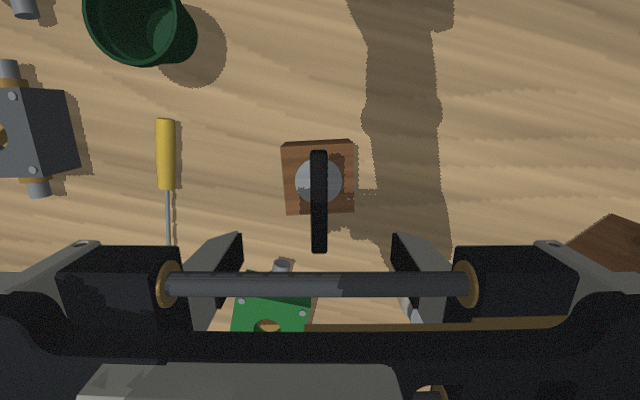

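The wrist picture shows the bar at (319,152)–(319,252), centred between the fingers and parallel to the pads. I'll grasp it, lift it, and carry it high to the valve.

Run:
```python
from h import *
from bar import bar
def st(t):
    s=manip.state(); print(t,round(s["time_s"],2),s["ee_pos"].round(1),"w",round(s["width"],1),"F",s["contact_force"].round(1),"T",s["wrist_torque"].round(2),round(s["gripper_force"],1)); return s
manip.move_l([518.2,221,132],speed=120,frame=down(1.779)); st("down")
manip.clamp(45); st("grip")
manip.move_l([518.2,221,222],speed=90); st("up")
bar(252,"w2.png")
# above the valve, camera looking on the well
manip.move_pose([543.8,-193.5,225],down(-0.955+np.pi/2)); s=st("valve"); print(s["joint_pos"].round(2))
f=manip.grab_frame("wrist"); save(f,"w3.png"); f=manip.grab_frame("top"); save(f,"t3.png",(330,140,440,240),5)
```

```text
down 6.18 [518.7 221.3 132.6] w 91.7 F [ 0.6 -0.1 -0. ] T [ 0.13 -0.16  0.02] 0.0
grip 7.35 [518.1 221.1 131.9] w 15.7 F [-0.5  0.  -1. ] T [ 0.23 -0.16  0.04] 45.0
up 8.5 [517.8 220.8 221.3] w 16.0 F [ 0.8  0.2 -2.8] T [ 0.11 -0.13 -0.01] 45.0
bar 0.95 [506.8 218.7] [82.5 33.7] ang 0.20714515
valve 10.13 [ 544.5 -191.2  224.8] w 16.2 F [ 0.2 -0.  -3.1] T [ 0.07 -0.17 -0.  ] 45.0
[-0.04  0.37  0.39  1.72 -0.16  1.09  1.02]
```

View pics/w3.png

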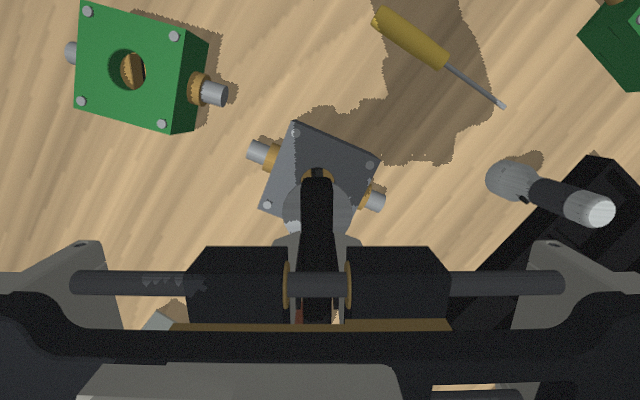

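The valve is just ahead of the key: screws at (294,131), (371,165) and (267,205), with the well hidden behind the bar at about (316,175). I'll back off 70 mm to see it clear.

Run:
```python
from h import *
manip.move_l([543.8+45,-193.5-64,225],speed=150); manip.wait(.2)
s=manip.state(); print(s["time_s"],s["ee_pos"].round(2),s["eef_rot"].round(3).tolist())
f=manip.grab_frame("wrist"); np.save("w4.npy",f,allow_pickle=True); save(f,"w4.png",(220,30,420,180),4)
t=s["ee_pos"]; print("pred key axis at z=65 & well centre", proj(f,[[543.8,-193.5,65],[543.8,-193.5,45],[*t[:2],t[2]+19+11]]))
```

```text
11.1083 [ 588.64 -256.41  225.17] [[-0.579, 0.816, 0.0], [0.816, 0.579, 0.001], [0.0, 0.0, -1.0]]
pred key axis at z=65 & well centre [[317.3460234  114.776654  ]
 [317.3090393  114.60197895]
 [318.36518424 273.99339047]]
```

View pics/w4.png

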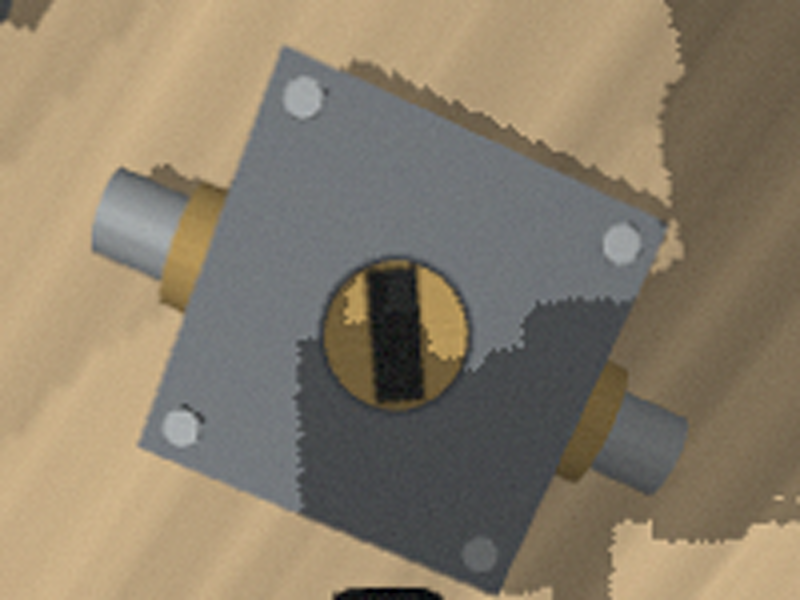

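Run:
```python
from h import *
f=np.load("w4.npy",allow_pickle=True).item(); c=lambda u,v:(219.6+u/4,29.6+v/4)
s=at_z(f,[c(303,98),c(621,243),c(480,554),c(181,428)],65); print(s.round(1).tolist(),s.mean(0).round(2))
ctr=at_z(f,[c(397,334)],65); print("well rim",ctr.round(1))
for a,b in((0,1),(3,2)): d=s[a]-s[b]; print("edge",np.arctan2(d[1],d[0])%np.pi,np.linalg.norm(d))
for a,b in((0,3),(1,2)): d=s[a]-s[b]; print("edge",(np.arctan2(d[1],d[0])+np.pi/2)%np.pi,np.linalg.norm(d))
sl=at_z(f,[c(392,270),c(399,402)],45); d=sl[0]-sl[1]; print("slot",sl.mean(0).round(1),np.linalg.norm(d),np.arctan2(d[1],d[0])%np.pi-np.pi)
```

```text
[[490.5, -157.4, 65.0], [579.0, -137.7, 65.0], [598.4, -226.6, 65.0], [509.8, -246.0, 65.0]] [ 544.42 -191.92   65.  ]
well rim [[ 544.1 -191.1   65. ]]
edge 0.21906797585151017 90.69307113124364
edge 0.2161699556026293 90.70573665381403
edge 0.21530850071169327 90.70397132784154
edge 0.21545440865645604 90.96679094843914
slot [ 544.4 -192.    45. ] 36.6492907712082 -0.897167518804574
```

```bash
cat > d.py <<'E'
from h import *
X,Y=544.2,-192.1; A=np.pi/2
def st(t=""):
    s=manip.state(); print(t,round(s["time_s"],2),s["ee_pos"].round(1),"F",s["contact_force"].round(1),"T",s["wrist_torque"].round(2),"w",round(s["width"],1)); return s
def lower(z0,z1,dz,ang,lim,x=X,y=Y):
    z=z0
    while z>z1:
        z=max(z-dz,z1); manip.move_l([x,y,z],speed=40,frame=down(ang+A)); s=manip.state()
        if s["contact_force"][2]+3>lim: break
    st("lowered cmd %.1f"%z); return z
E
python3 - <<'E'
from d import *
manip.move_l([X,Y,225],speed=150,frame=down(-.9+A))
manip.move_l([X,Y,181],speed=80); manip.wait(.2); st("above")
lower(181,170,1.5,-.9,5)
E
```

```text
above 12.73 [ 544.6 -192.2  181.6] F [-0.1  0.8 -3.4] T [-0.01 -0.17 -0.05] w 15.6
lowered cmd 170.0 14.73 [ 544.2 -192.   170. ] F [ 0.9 -0.1 -3.1] T [ 0.19 -0.15  0.03] w 15.6
```

Run:
```python
from d import *
z=lower(170,160,2.5,-.9,5)
if z==160: z=lower(160,137,1,-.9,5)
```

```text
lowered cmd 160.0 15.73 [ 544.1 -192.   159.8] F [-0.4  0.8 -2.9] T [ 0.38 -0.16 -0.01] w 15.8
lowered cmd 137.0 21.48 [ 544.3 -192.   137.1] F [-0.8  4.4 -1.7] T [1.32 0.13 0.03] w 16.1
```

The tongue dropped straight home (bar 156 mm up, flange on the cover). Next I'll turn it.

Run:
```python
from d import *
manip.clamp(60); st("c")
for b in (-.6,-.3,0,.12):
    manip.move_pose([X,Y,136.7],down(b+A)); s=st("%.2f"%b)
for b in np.arange(.16,.42,.04):
    manip.move_pose([X,Y,136.7],down(b+A)); s=st("%.2f"%b)
    R=s["eef_rot"]; print("  yaw",round(np.arctan2(R[1,1],R[0,1])-A,3))
    if abs(s["wrist_torque"][2])>.45: break
```

```text
c 21.7 [ 544.3 -192.   137.1] F [0.8 5.2 0.4] T [1.44 0.11 0.03] w 15.9
-0.60 22.05 [ 544.4 -192.3  137.1] F [-1.7  5.5  4. ] T [1.52 0.25 0.14] w 15.0
-0.30 22.41 [ 544.4 -192.4  137.1] F [-1.4  3.6  3.9] T [1.29 0.31 0.11] w 15.7
0.00 22.77 [ 544.3 -192.6  137. ] F [-2.5  3.4  6. ] T [0.74 0.56 0.08] w 15.5
0.12 23.02 [ 544.3 -192.8  137. ] F [-2.4  2.   5.6] T [0.62 0.56 0.03] w 15.5
0.16 23.27 [ 544.2 -192.9  137. ] F [-2.9  2.4  6.2] T [ 0.53  0.59 -0.14] w 15.8
  yaw 0.151
0.20 23.52 [ 544.2 -193.   136.9] F [-2.7  1.5  5.3] T [ 0.51  0.55 -0.11] w 15.6
  yaw 0.191
0.24 23.77 [ 544.3 -193.   137. ] F [-1.8  1.5  5.2] T [ 0.52  0.54 -0.11] w 15.4
  yaw 0.231
0.28 24.02 [ 544.3 -193.1  136.9] F [-2.7  1.1  6.1] T [ 0.44  0.5  -0.14] w 15.5
  yaw 0.271
0.32 24.27 [ 544.3 -193.1  136.9] F [-3.2  0.8  5.2] T [ 0.44  0.49 -0.18] w 15.9
  yaw 0.311
0.36 24.52 [ 544.3 -193.2  136.9] F [-1.4  0.8  4.9] T [ 0.49  0.39 -0.87] w 15.4
  yaw 0.35
```

Run:
```python
from d import *
from bar import bar
manip.open(); s=st("open"); p=s["ee_pos"]
manip.move_l([p[0],p[1],250],speed=120); st("up")
bar(167); f=manip.grab_frame("wrist"); save(f,"w6.png")
manip.move_l([p[0]-90,p[1]-150,300],speed=250); f=manip.grab_frame("top"); save(f,"t6.png",(330,140,440,240),5)
st()
```

```text
open 25.79 [ 544.2 -192.1  136.7] F [ 0.4 -0.2 -0.2] T [ 0.14 -0.18  0.03] w 91.7
up 26.88 [ 543.7 -191.9  249.2] F [ 0.  -0.2 -0.8] T [ 0.12 -0.13 -0.01] w 91.8
bar 0.9 [ 543.7 -192.1] [101.   41.3] ang 0.38291043
 27.96 [ 455.2 -340.   299.3] F [ 0.1 -0.   0.2] T [ 0.19 -0.15 -0.02] w 92.2
```

View pics/w6.png

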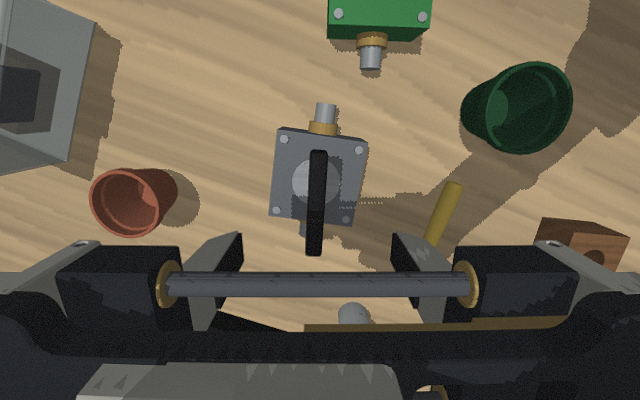

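View pics/t6.png

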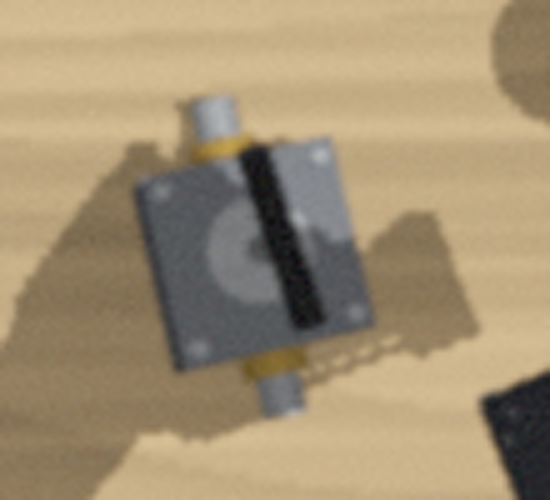

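The key stands fully home: the bar spans 101 mm when projected at 167 mm height. It is turned to the stop, in line with the pipes apart from the play in the slot, and the gripper is clear.

```bash
python3 -c "
from plant import manip
print(manip.job_done())"
```

```text
the job is handed in; nothing more can be done
None
```

I opened the grey valve: the key dropped fully home, I turned it anticlockwise until the torque jumped at the stop, and I left it standing in the valve. I handed the job in at about 28 s; the verdict has not been reported back.

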